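Put the polishing wheels back with their own compound

ROBOT

A 6-joint arm with a two-finger parallel gripper is mounted at the origin on a cart in front of the work surface, level with it; the furniture and walls round the work are solid. World frame = base frame: x ahead of the robot, y to its left, z up, the work surface at z = 0. Lengths are in m, angles in degrees, forces in N, time in s.
With the tool pointing down it reaches from about 0.35 to 0.875 m from the base axis. Payload 4.2 kg.
Tool frame: the origin (TCP) lies midway between the tips of the shut fingers; the grasp point (between the pads) lies 19 mm behind it (r.pinch_z is the distance from the TCP to the grasp point, in m); z points along the fingers, y is the line along which they close (so a half turn about z gives the same grasp; the last joint's range is limited). The gripper opens to 87 mm and grips with 3 to 60 N. Pads are 19 mm wide; open, the fingers measure 117 mm over their backs; the gripper's body (75 mm by 190 mm) begins 51 mm behind the grasp point.
Start: joints at [84.259, 22.042, 0.453, 0, -68.411, -14.817], TCP at [0.219, 0.585, 0.223] pointing down, gripper open.
Joint ranges: [-179.83, 179.83], [-69.29, 118.12], [-61.27, 80.66], [-181.25, 117.63], [-171.15, -9.14], [-177.46, 177.46]. Speed limits (degrees/s): [159.86, 159.86, 180, 180, 180, 180].

INTERFACE

Orientations are given as a 3x3 rotation matrix whose columns are the frame's x, y, z axes.
In Python, from station import r, imaging, models gives the robot as it stands. The module is installed in compiled form; this text tells all that it offers.
- The arm moves only by the tool apply_moves, never from a script. Its argument "moves" is a list of rows, each a list of 2 entries, a list of its own where there are three numbers: the shift along the tool's x, y, z in m, then the turn about the tool's z in degrees. A call has 1 to 5 rows; each row shifts and turns the commanded pose from where the row before left it, along the tool's axes as they then stand; what a row does not reach is not made up. A row lasts 1/12 s, in which the tool goes at most 41.7 mm and 7.16 degrees, less where a joint would pass 70% of its speed; a pose out of reach is approached as far as the arm can. A call is refused whole if a number of a shift passes 0.0417 or a number of a turn 7.16, either way. A call with a gripper value outside its range is refused whole. "hand" is the finger opening in m, from 0 to 0.087, set as the call begins (left out, the last holds). The fingers move at their own pace and stop on an object; the grip force is fixed at half the most. Time passes only in rows, so rows that do not move let the fingers close. It gives the time, the measured TCP pose, the force, the opening and the grip force at its end, in the units of the state.
- r.sense(): the state, without advancing time (a new reading comes with each control period).
- imaging.capture(name): name is "scene" or "side" or "wrist"; returns a dict with "frame" (420x560x3 uint8, blue, green, red), "intrinsics" (3x3 intrinsics, pixels), "eye" and "orientation" of the camera in the world. Camera axes: x right, y down, z forward; pixel columns grow to the right and rows downward; lengths in m; the calibration is good to about 2 mm. A picture is of the moment at which its call begins. There is no depth.
- r.finish_job(): hands the job in; it is judged then, once.
Trained networks look in a picture, given as the dict that the camera call returned (one of the last four; its "shot" number tells which), for a name from the list of things; names that differ only in an ending like _2 or _b are one class to them, and where a whole thing is asked for, a point or a joint stands for the part that bears it (a point fixed in the world has none). Each returns a list of dicts, best first, with "confidence" (0 to 1); they miss things now and then, are a little off and sometimes report something else, mostly with a low value. They report only what shows in the picture. A call takes as long as a camera call.
- models.cut_out(picture, target): "region" (420x560 bool, what is visible of it) and "extent" ([left, top, width, height] as shares, 0 to 1, of the picture: columns of its width, rows of its height, round what is visible of it).
- models.place_of(picture, target): "at" ([column, row] as shares, 0 to 1, of the picture: columns of its width, rows of its height: a listed point, or the origin of a listed thing).
The state is a dict: "time_s": time; "joints": joint angles; "joint_velocities": joint speeds; "effort": joint torques, N m; "tcp_pos": TCP position; "ee_rot": TCP orientation; "wrist_force": force on the tool from outside, world axes, zero at the start; "moment": the same for the moment, N m; "gripper_width": opening from 0.0 (shut) to 1.0 (fully open); "gripper_force": force on a finger pad.
Only numpy, scipy, OpenCV 4.12 (cv2) and the standard library are available. Lean on these libraries where they do the work, as an engineer would, in place of code of your own. Each camera call takes 0.05 s, during which the arm holds its last target. There are 200 camera calls.

TASK

The four polishing wheels have been put back on the wrong posts: each must sit fully down over the post of the tray that holds the bar of compound of its own colour, or the grits get mixed. The clean spare tray is free for parking on the way; keep the wheels upright and never set one down on the bench itself, and leave the white jar where it is.

Things in the scene. Friction and masses are not known exactly. Their poses are not given: they have to be found in the camera images.
- red_wheel: Rigid red polishing wheel: disc 56 mm across, 14 mm thick, with a bare metal hub on top, 28 mm across, from 14 to 42 mm above the underside (a dark 35 mm flange, 2 mm thick, at its foot). A 20 mm bore right through. 0.14 kg. Lift it by the hub from above. Origin: centre of the underside; z up along the bore. It starts on the post of another colour's tray.
- green_wheel: Rigid green polishing wheel: disc 56 mm across, 14 mm thick, with a bare metal hub on top, 28 mm across, from 14 to 42 mm above the underside (a dark 35 mm flange, 2 mm thick, at its foot). A 20 mm bore right through. 0.14 kg. Lift it by the hub from above. Origin: centre of the underside; z up along the bore. It starts on the post of another colour's tray.
- blue_wheel: Rigid blue polishing wheel: disc 56 mm across, 14 mm thick, with a bare metal hub on top, 28 mm across, from 14 to 42 mm above the underside (a dark 35 mm flange, 2 mm thick, at its foot). A 20 mm bore right through. 0.14 kg. Lift it by the hub from above. Origin: centre of the underside; z up along the bore. It starts on the post of another colour's tray.
- yellow_wheel: Rigid yellow polishing wheel: disc 56 mm across, 14 mm thick, with a bare metal hub on top, 28 mm across, from 14 to 42 mm above the underside (a dark 35 mm flange, 2 mm thick, at its foot). A 20 mm bore right through. 0.14 kg. Lift it by the hub from above. Origin: centre of the underside; z up along the bore. It starts on the post of another colour's tray.
- red_tray: Tray with the red bar of compound (68 x 26 mm, 23 mm high, half in paper) fixed at its far end. Tray 122 x 84 mm, rim 11 mm, fixed. Its steel post, 11 mm thick, tapers over the top 12 mm to a 4 mm tip 62 mm above the bench; a wheel over it rests on a rubber foot, underside 10 mm above the bench. Origin: post axis at bench height, 42 mm from the near end; x along the tray to the far end, z up.
- green_tray: Tray with the green bar of compound (68 x 26 mm, 23 mm high, half in paper) fixed at its far end. Tray 122 x 84 mm, rim 11 mm, fixed. Its steel post, 11 mm thick, tapers over the top 12 mm to a 4 mm tip 62 mm above the bench; a wheel over it rests on a rubber foot, underside 10 mm above the bench. Origin: post axis at bench height, 42 mm from the near end; x along the tray to the far end, z up.
- blue_tray: Tray with the blue bar of compound (68 x 26 mm, 23 mm high, half in paper) fixed at its far end. Tray 122 x 84 mm, rim 11 mm, fixed. Its steel post, 11 mm thick, tapers over the top 12 mm to a 4 mm tip 62 mm above the bench; a wheel over it rests on a rubber foot, underside 10 mm above the bench. Origin: post axis at bench height, 42 mm from the near end; x along the tray to the far end, z up.
- yellow_tray: Tray with the yellow bar of compound (68 x 26 mm, 23 mm high, half in paper) fixed at its far end. Tray 122 x 84 mm, rim 11 mm, fixed. Its steel post, 11 mm thick, tapers over the top 12 mm to a 4 mm tip 62 mm above the bench; a wheel over it rests on a rubber foot, underside 10 mm above the bench. Origin: post axis at bench height, 42 mm from the near end; x along the tray to the far end, z up.
- spare_tray: Dark grey clean spare tray, the only one with no bar; post empty at the start. Tray 122 x 84 mm, rim 11 mm, fixed. Its steel post, 11 mm thick, tapers over the top 12 mm to a 4 mm tip 62 mm above the bench; a wheel over it rests on a rubber foot, underside 10 mm above the bench. Origin: post axis at bench height, 42 mm from the near end; x along the tray to the far end, z up.
- flux_jar: White round screw jar, 48 mm in diameter, 29 mm high, loose on the bench beside the trays; not part of the job. Origin: centre of its underside.

How it is judged (in metres and radians):
At the end, for the whole second after the job is handed in: Every wheel is over the post of the tray of its own colour (axis within 8 mm of the post), fully down (underside no more than 4 mm above its seat), level within 0.1 rad, released and at rest; the spare tray's post is thereby empty again (horizontal distance between red_wheel and red_tray below 0.008 m and z of red_wheel in the frame of red_tray below 0.014 m and angle between each of red_wheel, green_wheel, blue_wheel, yellow_wheel's own z axis and vertical below 0.1 rad and linear speed of each of red_wheel, green_wheel, blue_wheel, yellow_wheel below 0.02 m/s and horizontal distance between green_wheel and green_tray below 0.008 m and z of green_wheel in the frame of green_tray below 0.014 m and horizontal distance between blue_wheel and blue_tray below 0.008 m and z of blue_wheel in the frame of blue_tray below 0.014 m and horizontal distance between yellow_wheel and yellow_tray below 0.008 m and z of yellow_wheel in the frame of yellow_tray below 0.014 m); the robot touches nothing.
It fails at once if a wheel is set down on the bench (height (world z) of any of red_wheel, green_wheel, blue_wheel, yellow_wheel below 0.005 m).
It fails at once if a wheel is tipped over (more than 0.8 rad) (angle between any of red_wheel, green_wheel, blue_wheel, yellow_wheel's own z axis and vertical above 0.8 rad).
It fails at once if the white jar is shifted by more than 20 mm (distance of flux_jar from where it was at the start of the episode above 0.02 m).
It also fails if it takes over 136 s, if anything falls off the work surface, if the arm or the gripper's body presses on something with over 40 N, if the wrist force passes 120 N, or if a joint passes its speed limit or range.

## Working session

There is one attempt and no reset: what is moved stays moved. The work goes in short steps, Python scripts to look and compute and a tool call to move; the robot and the scene stay as the last step left them, time stands still between calls to the robot, and variables do not carry over. Pictures are saved under pics/ and viewed, at most 17 in all, crops included, and the job is handed in when it is done.

Besides the shell and the picture viewer there is one more tool, called after ">>>" as name(argument=value, ...) on one line, values as JSON. apply_moves: Moves the arm, as the interface text tells. Its arguments: {"type":"object","properties":{"moves":{"type":"array"},"hand":{"type":"number"}},"required":["moves"]}

```bash
mkdir -p pics
cat > h.py <<'E'
from station import r, imaging, models
import numpy as np, cv2
def ray(p,uv):
    K=np.array(p["intrinsics"]);d=np.array(p["orientation"])@np.linalg.solve(K,[uv[0],uv[1],1.]);return np.array(p["eye"]),d
def onz(p,uv,z):
    o,d=ray(p,uv);return o+d*(z-o[2])/d[2]
def proj(p,X):
    c=np.array(p["orientation"]).T@(np.array(X)-np.array(p["eye"]));q=np.array(p["intrinsics"])@c;return q[:2]/q[2]
E
python3 - <<'E'
from h import *
s=r.sense();print(s['time_s'],s['tcp_pos'],np.round(s['ee_rot'],3).tolist(),s['gripper_width'],r.pinch_z)
ps={}
for n in ["scene","side"]:
    p=imaging.capture(n);cv2.imwrite(f"pics/{n}0.png",p["frame"]);print(n,np.round(p['eye'],3))
    for t in ["red","green","blue","yellow","spare"]:
        for k,z in (("wheel",.01),("tray",0)):
            if t=="spare" and k=="wheel":continue
            for d in models.place_of(p,f"{t}_{k}")[:2]:
                uv=np.array(d["at"])*[560,420];print(t,k,round(d["confidence"],2),uv.round(),onz(p,uv,z).round(4)[:2])
    for d in models.place_of(p,"flux_jar")[:1]:
        uv=np.array(d["at"])*[560,420];print('jar',d["confidence"],onz(p,uv,0).round(4))
E
```

```text
0.0 [0.21922983 0.5846259  0.22146017] [[0.936, -0.351, -0.001], [-0.351, -0.936, -0.002], [0.0, 0.002, -1.0]] 0.9986768572818603 0.0187
scene [ 0.061 -0.14   0.72 ]
red wheel 0.94 [243. 233.] [0.4333 0.159 ]
red tray 0.74 [242. 168.] [0.6072 0.268 ]
green wheel 0.86 [294. 253.] [0.4384 0.0374]
green tray 0.78 [196. 208.] [0.4494 0.2985]
blue wheel 0.83 [193. 202.] [0.4542 0.3065]
blue tray 0.92 [241. 238.] [0.4257 0.1623]
blue tray 0.53 [189. 204.] [0.4524 0.3191]
yellow wheel 0.81 [241. 163.] [0.6118 0.2718]
yellow tray 0.72 [296. 253.] [0.4467 0.0356]
yellow tray 0.4 [368. 270.] [ 0.4762 -0.1146]
spare tray 0.61 [299. 184.] [0.6225 0.1155]
jar 0.88 [ 0.4808 -0.1068  0.    ]
side [0.529 0.956 0.473]
red wheel 0.97 [324. 219.] [0.4254 0.1471]
red tray 0.8 [218. 264.] [0.6074 0.2698]
green tray 0.72 [319. 274.] [0.4486 0.2999]
blue wheel 0.71 [322. 221.] [0.4286 0.1557]
blue wheel 0.31 [316. 273.] [0.4544 0.3134]
blue tray 0.69 [324. 233.] [0.4272 0.1798]
yellow wheel 0.81 [217. 255.] [0.6086 0.2575]
yellow tray 0.55 [306. 198.] [0.4485 0.0443]
spare tray 0.71 [215. 218.] [0.6234 0.1199]
jar 0.79 [ 0.4898 -0.1182  0.    ]
```

View pics/scene0.png

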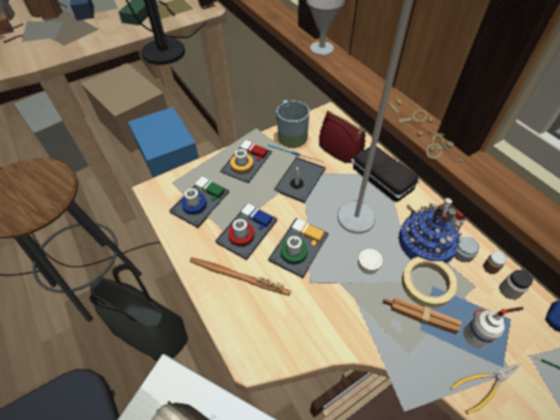

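View pics/side0.png

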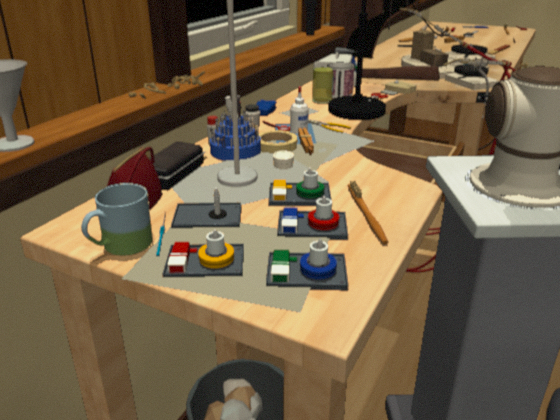

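The wheels sit cyclically wrong: red is on the blue tray, green on yellow, blue on green and yellow on red. The spare is at scene (297,180), and the lamp pole at (360,210) and mug at (292,125) are obstacles. Next I'll locate those obstacles and refine the hub tops and post tips.

Run:
```python
from h import *
A=imaging.capture("scene");B=imaging.capture("side")
def tri(a,b):
    o1,d1=ray(A,a);o2,d2=ray(B,b)
    M=np.stack([d1,-d2],1);t=np.linalg.lstsq(M,o2-o1,rcond=None)[0]
    x,y=o1+d1*t[0],o2+d2*t[1];return ((x+y)/2).round(4),np.linalg.norm(x-y).round(4)
print('polebase',onz(A,(357,217),0),onz(B,(238,178),0))
o,d=ray(A,(390,100))
print('pole plane', [ (z,(onz(A,(360+ (215-v)*50/215,v),z)[:2]).round(3)) for z,v in ((.2,150),(.3,100))])
print('mug base',onz(A,(293,140),0),onz(B,(125,248),0),'rim tri',tri((293,108),(122,196)))
print('purple',tri((345,118),(145,150)),onz(A,(340,155),0))
# upscale crops of wheels
S=[cv2.resize(A["frame"][135:275,165:335],None,fx=4.7,fy=4.2,interpolation=cv2.INTER_CUBIC)]
cv2.imwrite("pics/a1.png",S[0])
cv2.imwrite("pics/b1.png",cv2.resize(B["frame"][160:300,160:360],None,fx=4,fy=4,interpolation=cv2.INTER_CUBIC))
W=imaging.capture("wrist");cv2.imwrite("pics/w1.png",W["frame"]);print(W["eye"],np.round(W["orientation"],3))
```

```text
polebase [ 5.94122713e-01 -4.65756615e-02  1.11022302e-16] [ 0.58790304 -0.05181787  0.        ]
pole plane [(0.2, array([ 0.609, -0.048])), (0.3, array([ 0.629, -0.043]))]
mug base [0.75660485 0.19772269 0.        ] [7.65960497e-01 2.17671815e-01 5.55111512e-17] rim tri (array([0.7641, 0.2045, 0.0942]), np.float64(0.0082))
purple (array([0.7538, 0.0647, 0.1194]), np.float64(0.0133)) [0.76114683 0.06342899 0.        ]
[0.29343176 0.55699411 0.38499847] [[-0.35  -0.897 -0.27 ]
 [-0.937  0.335  0.102]
 [-0.001  0.289 -0.957]]
```

View pics/w1.png

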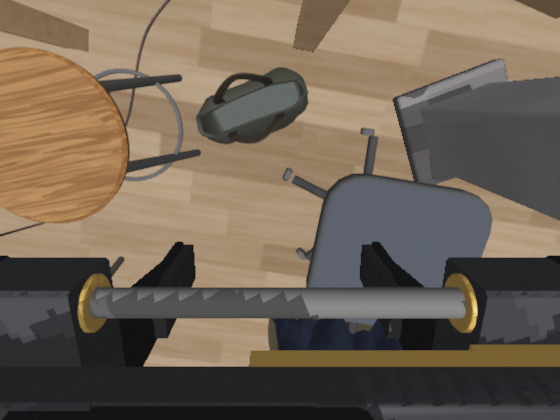

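View pics/a1.png

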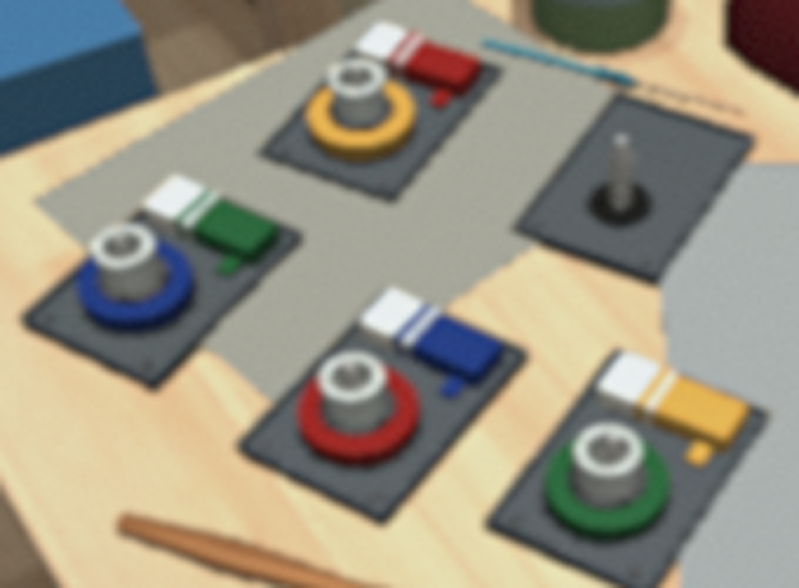

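View pics/b1.png

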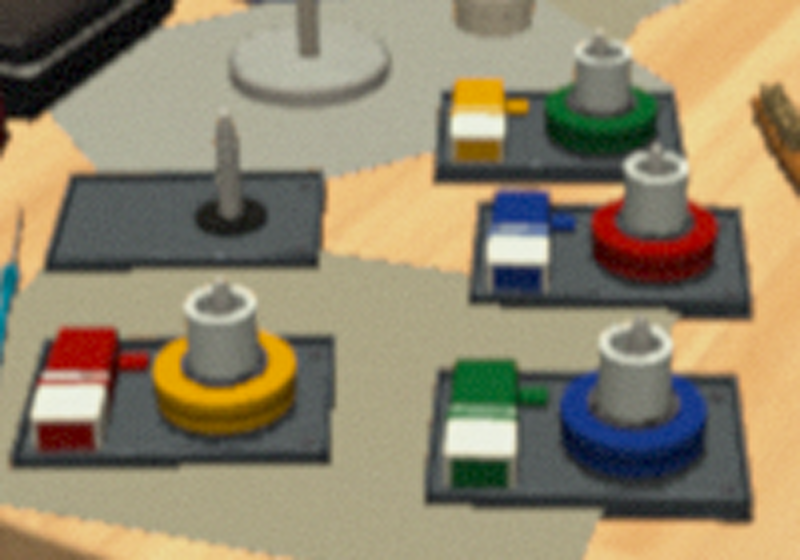

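Wheel hubs and post tips are readable in both crops: for example, the yellow hub top is at crop (356,76) and (221,304), and the spare tip at (621,140) and (225,115). The pole is at about (0.59,-0.05) and the mug at (0.76,0.21). I'll triangulate from these.

```bash
cat >> h.py <<'E'
def tool(w,z=None):
    s=r.sense();d=np.array(w)-s['tcp_pos'];return (np.array(s['ee_rot']).T@d).round(4)
E
python3 - <<'E'
from h import *
A=imaging.capture("scene");B=imaging.capture("side")
P={'yellow':((356,76),(221,304)),'blue':((122,245),(635,345)),'red':((352,376),(656,167)),'green':((607,450),(602,58)),'sparetip':((621,140),(225,115))}
for k,(a,b) in P.items():
    a=(165+a[0]/4.7,135+a[1]/4.2);b=(160+b[0]/4,160+b[1]/4)
    o1,d1=ray(A,a);o2,d2=ray(B,b);t=np.linalg.lstsq(np.stack([d1,-d2],1),o2-o1,rcond=None)[0]
    x,y=o1+d1*t[0],o2+d2*t[1];z=.062 if 'spare' in k else .052
    print(k,((x+y)/2).round(4),np.linalg.norm(x-y).round(4),onz(A,a,z).round(4),onz(B,b,z).round(4))
print(tool([.606,.265,.17]))
E
```

```text
yellow [0.6086 0.2667 0.0508] 0.0006 [0.6079 0.266  0.052 ] [0.6081 0.269  0.052 ]
blue [0.4507 0.3008 0.0504] 0.0002 [0.4496 0.2997 0.052 ] [0.451  0.3032 0.052 ]
red [0.4274 0.1591 0.0507] 0.0004 [0.4265 0.1586 0.052 ] [0.4279 0.1613 0.052 ]
green [0.4412 0.039  0.048 ] 0.0003 [0.439  0.0379 0.052 ] [0.4419 0.0478 0.052 ]
sparetip [0.618  0.1189 0.0595] 0.0004 [0.6161 0.1179 0.062 ] [0.6173 0.1243 0.062 ]
[0.4744 0.1641 0.0526]
```

>>> apply_moves(moves=[[[0.036,0.0125,0.002],0],[[0.036,0.0125,0.002],0],[[0.036,0.0125,0.002],0],[[0.036,0.0125,0.002],0],[[0.036,0.0125,0.002],0]], hand=0.087)

```text
time_s: 1.77
tcp_pos: [0.3671, 0.4623, 0.2127]
ee_rot: [[0.937, -0.35, 0.0], [-0.35, -0.937, 0.0], [0.0, -0.0, -1.0]]
wrist_force: [1.1, 0.6, -0.2]
gripper_width: 1.001
gripper_force: 0.0
```

>>> apply_moves(moves=[[[0.036,0.0125,0.002],0],[[0.036,0.0125,0.002],0],[[0.036,0.0125,0.002],0],[[0.036,0.0125,0.002],0],[[0.036,0.0125,0.002],0]])

```text
time_s: 2.18
tcp_pos: [0.5139, 0.3404, 0.2027]
ee_rot: [[0.936, -0.351, 0.0], [-0.351, -0.936, 0.0], [0.0, -0.0, -1.0]]
wrist_force: [0.4, -0.1, -0.4]
gripper_width: 0.998
gripper_force: 0.0
```

>>> apply_moves(moves=[[[0.036,0.0125,0.006],0],[[0.036,0.0125,0.006],0],[[0.036,0.0125,0.006],0],[[0,0,0.006],0],[[0,0,0],0]])

```text
time_s: 2.6
tcp_pos: [0.601, 0.2666, 0.1763]
ee_rot: [[0.935, -0.355, -0.003], [-0.355, -0.935, -0.002], [-0.002, 0.003, -1.0]]
wrist_force: [0.4, 0.2, -0.5]
gripper_width: 1.004
gripper_force: 0.0
```

```bash
cat > look.py <<'E'
from h import *
import sys
s=r.sense();print('t',s['time_s'],s['tcp_pos'].round(4) if hasattr(s['tcp_pos'],'round') else s['tcp_pos'])
W=imaging.capture("wrist")
cv2.imwrite(f"pics/{sys.argv[1]}.png",W["frame"])
print('tcp px',proj(W,s['tcp_pos']))
E
python3 look.py w2
```

```text
t 2.6 [0.601  0.2666 0.1763]
tcp px [276.50616812 259.88880854]
```

View pics/w2.png

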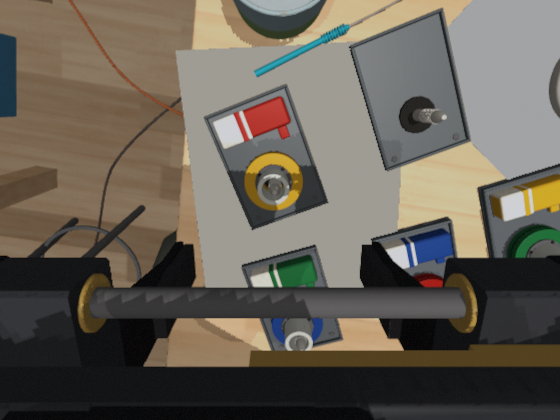

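The wrist view shows the yellow hub top at about (273,186), the spare foot at (418,114) and the spare tip at about (442,117). I'll use it to cross-check the positions.

Run:
```python
from h import *
W=imaging.capture("wrist")
print('yellow hub',onz(W,(273,186),.052),'spare foot',onz(W,(418,114),.01),'tip',onz(W,(443,117),.062),'blue hub',onz(W,(300,342),.052))
for n in ["yellow_wheel","red_tray","spare_tray"]:
    for d in models.place_of(W,n)[:1]:
        uv=np.array(d["at"])*[560,420];print(n,d["confidence"],uv,onz(W,uv,.01 if 'wheel' in n else 0))
for k in ((.608,.267,.13),(.608,.267,.029)):print(tool(k))
cv2.imwrite("pics/w2c.png",cv2.resize(W["frame"][70:250,200:480],None,fx=2.8,fy=2.8,interpolation=cv2.INTER_CUBIC))
```

```text
yellow hub [0.61031635 0.26745695 0.052     ] spare foot [0.61788448 0.11934602 0.01      ] tip [0.6176078  0.12030989 0.062     ] blue hub [0.44940418 0.29948656 0.052     ]
yellow_wheel 0.83 [276.528 174.72 ] [0.61039996 0.26417766 0.01      ]
red_tray 0.96 [278.376 175.182] [0.60733822 0.26332791 0.        ]
spare_tray 0.71 [417.088 115.92 ] [0.61471317 0.11695419 0.        ]
[0.0085 0.0001 0.0494]
[0.0085 0.0002 0.1504]
```

View pics/w2c.png

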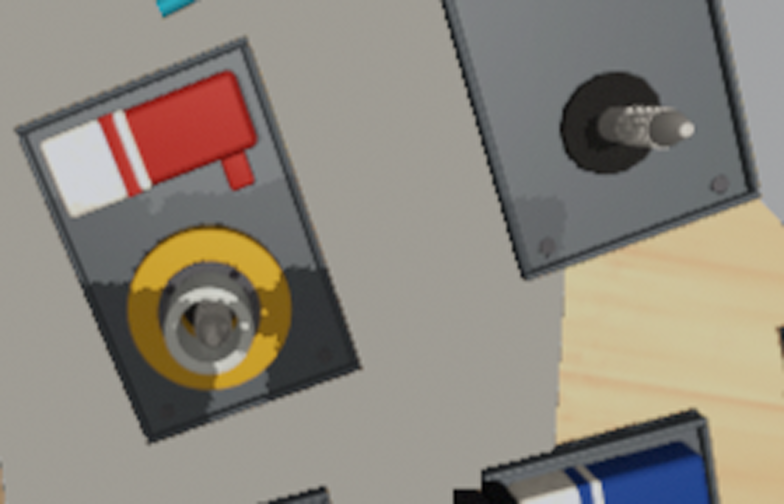

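The close crop confirms it: the yellow hub and its post tip are nearly concentric at about (274,187), and the spare tip is at (444,116). Descending onto yellow.

>>> apply_moves(moves=[[[0.0045,0,0.03],0],[[0.0045,0,0.035],0],[[0,0,0.035],0],[[0,0,0.03],0],[[0,0,0],0]])

```text
time_s: 3.27
tcp_pos: [0.6041, 0.2642, 0.0421]
ee_rot: [[0.936, -0.351, -0.011], [-0.351, -0.936, -0.006], [-0.008, 0.01, -1.0]]
wrist_force: [0.1, -0.9, -0.6]
gripper_width: 0.999
gripper_force: 0.0
```

```bash
python3 -c "
from h import *
print(r.sense()['tcp_pos'],tool([.609,.2667,.029]))"
```

```text
[0.60413595 0.26416557 0.04209479] [ 0.0038 -0.0042  0.013 ]
```

>>> apply_moves(moves=[[[0,0,0],0],[[0,0,0],0],[[0,0,0],0]])

```text
time_s: 3.52
tcp_pos: [0.6106, 0.2671, 0.0518]
ee_rot: [[0.937, -0.35, 0.005], [-0.35, -0.937, 0.003], [0.004, -0.004, -1.0]]
wrist_force: [-0.1, -0.4, 0.3]
gripper_width: 1.001
gripper_force: 0.0
```

```bash
python3 -c "
from h import *
print(r.sense()['tcp_pos'],tool([.609,.2667,.029]))"
```

```text
[0.6105649  0.26713638 0.05183774] [-0.0014  0.0011  0.0228]
```

>>> apply_moves(moves=[[[0,-0.0015,0.005],0],[[0,0,0.006],0],[[0,0,0.005],0],[[0,0,0.003],0],[[0,0,0],0]])

```text
time_s: 3.93
tcp_pos: [0.6089, 0.2664, 0.0284]
ee_rot: [[0.936, -0.351, -0.002], [-0.351, -0.936, -0.001], [-0.001, 0.002, -1.0]]
wrist_force: [-0.3, 0.1, -0.4]
gripper_width: 0.998
gripper_force: 0.0
```

>>> apply_moves(moves=[[[0,0,0],0],[[0,0,0],0],[[0,0,0],0],[[0,0,0],0],[[0,0,0],0]])

```text
time_s: 4.35
tcp_pos: [0.6097, 0.267, 0.0298]
ee_rot: [[0.936, -0.351, 0.0], [-0.351, -0.936, 0.0], [0.0, -0.0, -1.0]]
wrist_force: [-0.1, -0.3, -0.5]
gripper_width: 0.998
gripper_force: 0.0
```

```bash
python3 -c "
from h import *
print(r.sense()['tcp_pos'],tool([.609,.2667,.029]))"
```

```text
[0.60965369 0.26700169 0.02976787] [-0.0005  0.0005  0.0008]
```

Positioned within 1 mm. Close the gripper.

>>> apply_moves(moves=[[[0,0,0],0],[[0,0,0],0],[[0,0,0],0],[[0,0,0],0],[[0,0,0],0]], hand=0)

```text
time_s: 4.77
tcp_pos: [0.6095, 0.267, 0.0296]
ee_rot: [[0.936, -0.351, 0.0], [-0.351, -0.936, 0.0], [0.0, -0.0, -1.0]]
wrist_force: [-0.1, -0.5, -0.7]
gripper_width: 0.707
gripper_force: 0.0
```

>>> apply_moves(moves=[[[0,0,0],0],[[0,0,0],0],[[0,0,0],0],[[0,0,0],0]])

```text
time_s: 5.1
tcp_pos: [0.6095, 0.2669, 0.0295]
ee_rot: [[0.936, -0.351, -0.0], [-0.351, -0.936, -0.0], [-0.0, 0.0, -1.0]]
wrist_force: [-0.9, -0.3, -0.1]
gripper_width: 0.402
gripper_force: 0.0
```

>>> apply_moves(moves=[[[0,0,0],0],[[0,0,0],0],[[0,0,0],0],[[0,0,0],0],[[0,0,0],0]])

```text
time_s: 5.52
tcp_pos: [0.6095, 0.2669, 0.0295]
ee_rot: [[0.936, -0.351, -0.0], [-0.351, -0.936, -0.0], [-0.0, 0.0, -1.0]]
wrist_force: [0.4, -0.4, -0.7]
gripper_width: 0.312
gripper_force: 30.0
```

```bash
python3 -c "
from h import *
s=r.sense();print(s['tcp_pos'],s['gripper_width'],s['gripper_force'],s['wrist_force'])
d=np.array([.6178,.1196,0])-[.6095,.267,0];print(np.array(s['ee_rot']).T@d)"
```

```text
[0.60948744 0.26691712 0.02954519] 0.3120421520933287 29.99992916593328 [ 0.38644486 -0.43332527 -0.6932999 ]
[5.95299350e-02 1.35099359e-01 1.01570082e-05]
```

>>> apply_moves(moves=[[[0,0,-0.01],0],[[0,0,-0.02],0],[[0,0,-0.02],0],[[0,0,-0.02],0],[[0,0,-0.01],0]])

```text
time_s: 5.93
tcp_pos: [0.6107, 0.2676, 0.1129]
ee_rot: [[0.936, -0.351, 0.004], [-0.351, -0.936, 0.002], [0.003, -0.003, -1.0]]
wrist_force: [0.8, -0.0, -0.7]
gripper_width: 0.31
gripper_force: 30.0
```

>>> apply_moves(moves=[[[0,0,-0.005],0],[[0.005,0.01,0],0],[[0.01,0.022,0],0],[[0.01,0.022,0],0],[[0.01,0.022,0],0]])

```text
time_s: 6.35
tcp_pos: [0.6143, 0.1816, 0.1127]
ee_rot: [[0.936, -0.351, -0.003], [-0.351, -0.936, -0.001], [-0.003, 0.003, -1.0]]
wrist_force: [0.1, -0.6, -2.5]
gripper_width: 0.313
gripper_force: 30.0
```

>>> apply_moves(moves=[[[0.01,0.022,0],0],[[0.009,0.022,0],0],[[0.0055,0.015,0],0],[[0,0,0],0],[[0,0,0],0]])

```text
time_s: 6.77
tcp_pos: [0.6173, 0.1183, 0.1136]
ee_rot: [[0.936, -0.353, -0.002], [-0.353, -0.936, -0.0], [-0.001, 0.001, -1.0]]
wrist_force: [-0.1, -0.1, -1.3]
gripper_width: 0.314
gripper_force: 30.0
```

>>> apply_moves(moves=[[[0,0,0],0],[[0,0,0],0],[[0,0,0],0],[[0,0,0],0],[[0,0,0],0]])

```text
time_s: 7.18
tcp_pos: [0.6178, 0.1203, 0.1145]
ee_rot: [[0.937, -0.35, 0.0], [-0.35, -0.937, 0.0], [0.0, -0.0, -1.0]]
wrist_force: [-0.0, 0.4, -1.3]
gripper_width: 0.315
gripper_force: 30.0
```

```bash
python3 look.py w3; python3 -c "
from h import *
print(tool([.6178,.1196,.0295]))"
```

```text
t 7.1833 [0.6178 0.1203 0.1145]
tcp px [276.51634393 259.89554065]
[0.0002 0.0006 0.085 ]
```

View pics/w3.png

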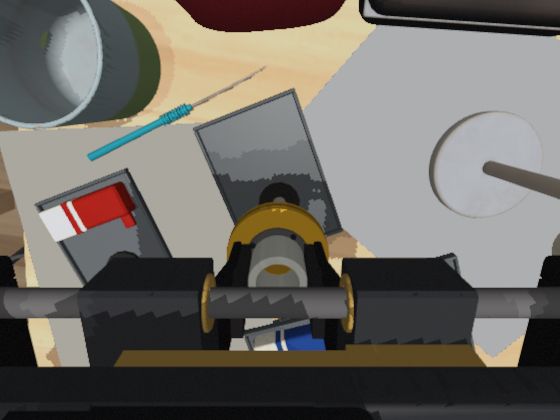

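Yellow is held level and upright, with its disc at cols 228–328. The spare foot shows just behind it at (279,195). Lowering.

>>> apply_moves(moves=[[[0,0,0.01],0],[[0,0,0.015],0],[[0,0,0.015],0],[[0,0,0.008],0],[[0,0,0.006],0]])

```text
time_s: 7.65
tcp_pos: [0.617, 0.1194, 0.0588]
ee_rot: [[0.936, -0.351, -0.002], [-0.351, -0.936, -0.001], [-0.002, 0.002, -1.0]]
wrist_force: [-0.9, -0.4, -1.9]
gripper_width: 0.311
gripper_force: 30.0
```

>>> apply_moves(moves=[[[0,0,0.008],0],[[0,0,0.008],0],[[0,0,0.006],0],[[0,0,0.004],0],[[0,0,0.004],0]])

```text
time_s: 8.07
tcp_pos: [0.618, 0.1197, 0.0303]
ee_rot: [[0.936, -0.351, 0.0], [-0.351, -0.936, 0.0], [0.0, -0.0, -1.0]]
wrist_force: [0.4, 0.4, -0.5]
gripper_width: 0.311
gripper_force: 30.0
```

>>> apply_moves(moves=[[[0,0,0],0],[[0,0,0],0],[[0,0,0],0],[[0,0,0],0]])

```text
time_s: 8.4
tcp_pos: [0.6181, 0.1198, 0.031]
ee_rot: [[0.936, -0.351, 0.001], [-0.351, -0.936, 0.0], [0.001, -0.001, -1.0]]
wrist_force: [-0.4, 0.9, -2.5]
gripper_width: 0.309
gripper_force: 30.0
```

>>> apply_moves(moves=[[[0,0,0],0],[[0,0,0],0],[[0,0,0],0],[[0,0,0],0],[[0,0,0],0]], hand=0.06)

```text
time_s: 8.82
tcp_pos: [0.618, 0.1197, 0.0308]
ee_rot: [[0.936, -0.351, 0.001], [-0.351, -0.936, 0.0], [0.0, -0.0, -1.0]]
wrist_force: [0.4, 0.6, 0.9]
gripper_width: 0.605
gripper_force: 0.0
```

>>> apply_moves(moves=[[[0,0,-0.01],0],[[0,0,-0.025],0],[[0,0,-0.03],0],[[0,0,-0.03],0],[[0,0,-0.02],0]])

```text
time_s: 9.23
tcp_pos: [0.6191, 0.1199, 0.1498]
ee_rot: [[0.937, -0.351, 0.005], [-0.351, -0.937, 0.001], [0.004, -0.003, -1.0]]
wrist_force: [0.8, -0.4, -0.4]
gripper_width: 0.688
gripper_force: 0.0
```

>>> apply_moves(moves=[[[-0.015,0.002,-0.01],0],[[-0.026,0.004,-0.01],0],[[-0.026,0.004,0],0],[[-0.026,0.004,0],0],[[-0.026,0.004,0],0]])

```text
time_s: 9.65
tcp_pos: [0.4991, 0.1447, 0.1666]
ee_rot: [[0.936, -0.351, 0.001], [-0.351, -0.936, 0.001], [0.001, -0.001, -1.0]]
wrist_force: [-0.3, 1.2, -0.4]
gripper_width: 0.692
gripper_force: 0.0
```

>>> apply_moves(moves=[[[-0.026,0.004,0],0],[[-0.026,0.004,0],0],[[-0.0212,0.0036,0],0],[[0,0,0],0],[[0,0,0],0]])

```text
time_s: 10.07
tcp_pos: [0.4272, 0.1598, 0.1668]
ee_rot: [[0.937, -0.349, 0.002], [-0.349, -0.937, 0.001], [0.001, -0.002, -1.0]]
wrist_force: [0.8, 0.8, -0.8]
gripper_width: 0.69
gripper_force: 0.0
```

>>> apply_moves(moves=[[[0,0,0],0],[[0,0,0],0],[[0,0,0],0],[[0,0,0],0]])

```text
time_s: 10.4
tcp_pos: [0.428, 0.1593, 0.1654]
ee_rot: [[0.936, -0.352, -0.0], [-0.352, -0.936, -0.0], [-0.0, 0.0, -1.0]]
wrist_force: [0.0, -1.1, 0.8]
gripper_width: 0.692
gripper_force: 0.0
```

```bash
python3 look.py w4
python3 - <<'E'
from h import *
for n in ("scene","side"):
    p=imaging.capture(n)
    for d in models.place_of(p,"yellow_wheel")[:2]:
        uv=np.array(d["at"])*[560,420];print(n,d["confidence"],uv.round(),onz(p,uv,.01))
E
```

```text
t 10.4 [0.428  0.1593 0.1654]
tcp px [276.55499706 259.91433196]
scene 0.93 [294. 183.] [0.61263889 0.12361592 0.01      ]
scene 0.66 [242. 237.] [0.42285137 0.15589741 0.01      ]
side 0.96 [221. 212.] [0.61144741 0.11690598 0.01      ]
```

View pics/w4.png

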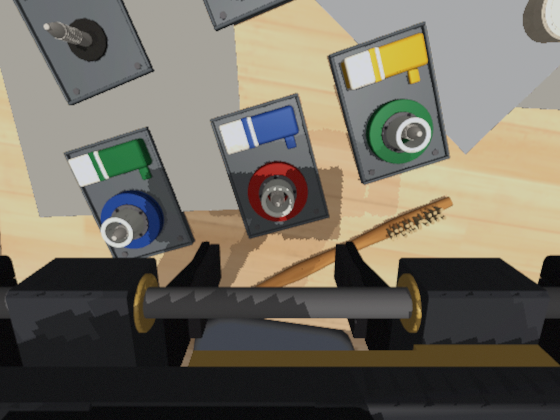

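All trays are in view: red hub (277,199), green hub (411,134), blue hub (117,233), and the bare red post with foot (88,40) and tip (50,28). I'll zoom in to refine.

Run:
```python
from h import *
W=imaging.capture("wrist");f=W["frame"]
t=[cv2.resize(f[v:v+66,u:u+100],(400,264),interpolation=cv2.INTER_CUBIC) for u,v in ((30,0),(227,160),(360,95),(70,185))]
cv2.imwrite("pics/w4c.png",np.vstack([np.hstack(t[:2]),np.hstack(t[2:])]))
```

```text
(no output)
```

View pics/w4c.png

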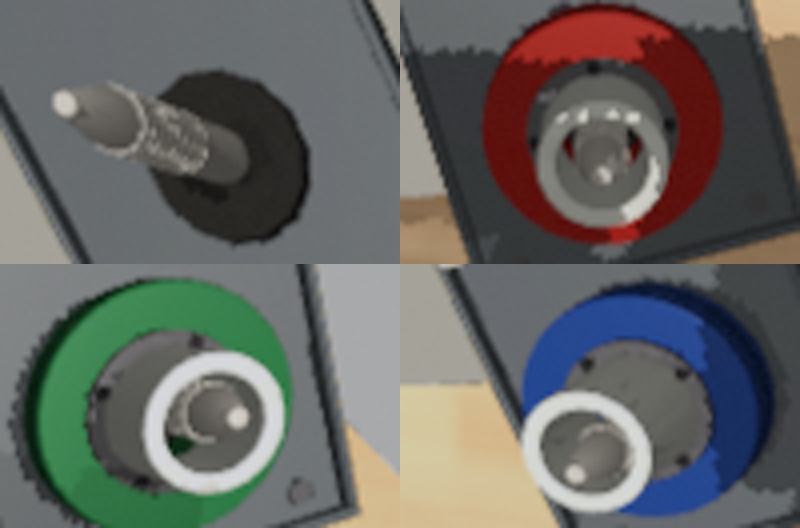

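Tips and rings are clear in the tiles: red-post tip (46,26), red hub (278,201), green hub (413.5,134.5) and tip (419.5,133.5), blue hub (117,232) and tip (114,237.5).

Run:
```python
from h import *
W=imaging.capture("wrist")
for n,uv,z in (("redpost",(46,25.75),.062),("redfoot",(87.5,39.25),.01),("redhub",(277.75,201),.052),("bluepost",(278.25,203.5),.062),("greenhub",(413.5,134.5),.052),("yellowpost",(419.5,133.5),.062),("bluehub",(116.75,232),.052),("greenpost",(113.75,237.5),.062)):print(n,onz(W,uv,z).round(4))
print(tool([.428,.159,.0295]))
```

```text
redpost [0.6075 0.266  0.062 ]
redfoot [0.6068 0.2648 0.01  ]
redhub [0.4268 0.1588 0.052 ]
bluepost [0.4273 0.1582 0.062 ]
greenhub [0.4405 0.0379 0.052 ]
yellowpost [0.4419 0.0368 0.062 ]
bluehub [0.4496 0.2999 0.052 ]
greenpost [0.4479 0.2986 0.062 ]
[6.00e-04 1.00e-04 1.36e-01]
```

>>> apply_moves(moves=[[[-0.001,0,0.015],0],[[0,0,0.025],0],[[0,0,0.03],0],[[0,0,0.025],0],[[0,0,0.015],0]])

```text
time_s: 11.17
tcp_pos: [0.4253, 0.1589, 0.0533]
ee_rot: [[0.936, -0.352, -0.003], [-0.352, -0.936, -0.002], [-0.002, 0.003, -1.0]]
wrist_force: [-0.6, -0.3, -0.1]
gripper_width: 0.689
gripper_force: 0.0
```

>>> apply_moves(moves=[[[0,0,0.007],0],[[0,0,0.007],0],[[0,0,0.006],0],[[0,0,0.004],0],[[0,0,0.002],0]])

```text
time_s: 11.58
tcp_pos: [0.4268, 0.16, 0.0296]
ee_rot: [[0.936, -0.351, 0.001], [-0.351, -0.936, 0.0], [0.0, -0.001, -1.0]]
wrist_force: [-0.5, 0.9, 0.4]
gripper_width: 0.69
gripper_force: 0.0
```

>>> apply_moves(moves=[[[0,0,0],0],[[0,0,0],0],[[0,0,0],0],[[0,0,0],0],[[0,0,0],0]])

```text
time_s: 12.0
tcp_pos: [0.4267, 0.1599, 0.0299]
ee_rot: [[0.936, -0.351, 0.001], [-0.351, -0.936, 0.001], [0.0, -0.001, -1.0]]
wrist_force: [-0.1, 0.1, 0.1]
gripper_width: 0.691
gripper_force: 0.0
```

>>> apply_moves(moves=[[[0,0,0],0],[[0,0,0],0],[[0,0,0],0],[[0,0,0],0],[[0,0,0],0]], hand=0)

```text
time_s: 12.42
tcp_pos: [0.4265, 0.1598, 0.0295]
ee_rot: [[0.936, -0.351, -0.0], [-0.351, -0.936, -0.0], [-0.0, 0.0, -1.0]]
wrist_force: [0.0, 0.2, -0.0]
gripper_width: 0.396
gripper_force: 0.0
```

>>> apply_moves(moves=[[[0,0,0],0],[[0,0,0],0],[[0,0,0],0],[[0,0,0],0],[[0,0,0],0]])

```text
time_s: 12.83
tcp_pos: [0.4265, 0.1598, 0.0295]
ee_rot: [[0.936, -0.351, -0.0], [-0.351, -0.936, -0.0], [0.0, 0.0, -1.0]]
wrist_force: [0.4, -1.3, -0.3]
gripper_width: 0.31
gripper_force: 30.0
```

>>> apply_moves(moves=[[[0,0,-0.01],0],[[0,0,-0.02],0],[[0,0,-0.025],0],[[0,0,-0.02],0],[[0,0,-0.01],0]])

```text
time_s: 13.25
tcp_pos: [0.4275, 0.1605, 0.1169]
ee_rot: [[0.936, -0.351, 0.003], [-0.351, -0.936, 0.002], [0.002, -0.003, -1.0]]
wrist_force: [-0.3, 0.2, -0.8]
gripper_width: 0.309
gripper_force: 30.0
```

>>> apply_moves(moves=[[[0.0082,-0.0101,0],0],[[0.0165,-0.0203,0],0],[[0.0165,-0.0203,0],0],[[0.0165,-0.0203,0],0],[[0.0165,-0.0203,0],0]])

```text
time_s: 13.67
tcp_pos: [0.5287, 0.2196, 0.1142]
ee_rot: [[0.936, -0.351, -0.001], [-0.351, -0.936, -0.0], [-0.001, 0.0, -1.0]]
wrist_force: [-0.2, -0.3, -1.0]
gripper_width: 0.308
gripper_force: 30.0
```

>>> apply_moves(moves=[[[0.0165,-0.0203,0],0],[[0.0165,-0.0203,0],0],[[0.0165,-0.0203,0],0],[[0.0083,-0.0102,0],0],[[0,0,0],0]])

```text
time_s: 14.08
tcp_pos: [0.609, 0.2667, 0.1131]
ee_rot: [[0.936, -0.351, 0.0], [-0.351, -0.936, -0.0], [0.0, 0.0, -1.0]]
wrist_force: [-0.3, -0.9, -1.3]
gripper_width: 0.31
gripper_force: 30.0
```

>>> apply_moves(moves=[[[0,0,0],0],[[0,0,0],0],[[0,0,0],0],[[0,0,0],0],[[0,0,0],0]])

```text
time_s: 14.5
tcp_pos: [0.6067, 0.2652, 0.115]
ee_rot: [[0.936, -0.351, 0.0], [-0.351, -0.936, 0.0], [0.0, -0.0, -1.0]]
wrist_force: [-0.0, -0.4, -0.9]
gripper_width: 0.308
gripper_force: 30.0
```

```bash
python3 -c "
from h import *
print(r.sense()['tcp_pos'],tool([.6070,.2657,.0305]))"
```

```text
[0.60669416 0.26521204 0.11503732] [ 0.0001 -0.0005  0.0845]
```

>>> apply_moves(moves=[[[0,0,0.01],0],[[0,0,0.015],0],[[0,0,0.015],0],[[0,0,0.008],0],[[0,0,0.006],0]])

```text
time_s: 14.92
tcp_pos: [0.6063, 0.265, 0.0588]
ee_rot: [[0.936, -0.351, -0.002], [-0.351, -0.936, -0.001], [-0.001, 0.002, -1.0]]
wrist_force: [-0.4, 0.3, -0.7]
gripper_width: 0.307
gripper_force: 30.0
```

>>> apply_moves(moves=[[[0,0,0.008],0],[[0,0,0.008],0],[[0,0,0.006],0],[[0,0,0.004],0],[[0,0,0.004],0]])

```text
time_s: 15.33
tcp_pos: [0.6073, 0.2655, 0.0302]
ee_rot: [[0.936, -0.351, 0.0], [-0.351, -0.936, 0.0], [0.0, -0.0, -1.0]]
wrist_force: [0.2, 0.1, -1.3]
gripper_width: 0.308
gripper_force: 30.0
```

>>> apply_moves(moves=[[[0,0,0],0],[[0,0,0],0],[[0,0,0],0],[[0,0,0],0]])

```text
time_s: 15.67
tcp_pos: [0.6074, 0.2657, 0.031]
ee_rot: [[0.936, -0.351, 0.001], [-0.351, -0.936, 0.0], [0.0, -0.001, -1.0]]
wrist_force: [-0.7, -0.0, -1.3]
gripper_width: 0.309
gripper_force: 30.0
```

>>> apply_moves(moves=[[[0,0,0],0],[[0,0,0],0],[[0,0,0],0],[[0,0,0],0],[[0,0,0],0]], hand=0.06)

```text
time_s: 16.08
tcp_pos: [0.6073, 0.2655, 0.0307]
ee_rot: [[0.936, -0.351, 0.0], [-0.351, -0.936, 0.0], [0.0, -0.0, -1.0]]
wrist_force: [-0.5, 0.1, -0.1]
gripper_width: 0.601
gripper_force: 0.0
```

>>> apply_moves(moves=[[[0,0,-0.01],0],[[0,0,-0.025],0],[[0,0,-0.03],0],[[0,0,-0.025],0],[[0,0,-0.01],0]])

```text
time_s: 16.5
tcp_pos: [0.6093, 0.2666, 0.1361]
ee_rot: [[0.937, -0.35, 0.007], [-0.35, -0.937, 0.004], [0.006, -0.006, -1.0]]
wrist_force: [1.3, 1.5, 0.7]
gripper_width: 0.69
gripper_force: 0.0
```

>>> apply_moves(moves=[[[-0.0116,0.0016,0],0],[[-0.0228,0.0033,0],0],[[-0.0228,0.0033,0],0],[[-0.0228,0.0033,0],0],[[-0.0228,0.0033,0],0]])

```text
time_s: 16.92
tcp_pos: [0.5045, 0.2876, 0.1306]
ee_rot: [[0.936, -0.352, -0.0], [-0.352, -0.936, -0.0], [-0.0, 0.0, -1.0]]
wrist_force: [-0.4, -0.3, 0.2]
gripper_width: 0.694
gripper_force: 0.0
```

>>> apply_moves(moves=[[[-0.0228,0.0033,0],0],[[-0.0228,0.0033,0],0],[[-0.0108,0.0016,0],0],[[0,0,0],0],[[0,0,0],0]])

```text
time_s: 17.33
tcp_pos: [0.4501, 0.3002, 0.131]
ee_rot: [[0.937, -0.35, 0.001], [-0.35, -0.937, 0.001], [0.001, -0.001, -1.0]]
wrist_force: [0.1, -0.7, 0.4]
gripper_width: 0.691
gripper_force: 0.0
```

>>> apply_moves(moves=[[[0,0,0],0],[[0,0,0],0],[[0,0,0],0],[[0,0,0],0],[[0,0,0],0]])

```text
time_s: 17.75
tcp_pos: [0.4504, 0.2997, 0.1304]
ee_rot: [[0.936, -0.352, -0.0], [-0.352, -0.936, -0.0], [-0.0, 0.0, -1.0]]
wrist_force: [0.1, -0.5, 0.2]
gripper_width: 0.691
gripper_force: 0.0
```

```bash
python3 look.py w5
python3 - <<'E'
from h import *
print(tool([.45,.300,.0295]))
for n in ("scene","side"):
    p=imaging.capture(n)
    for t in ("red_wheel","yellow_wheel"):
      for d in models.place_of(p,t)[:1]:
        uv=np.array(d["at"])*[560,420];print(n,t,d["confidence"],uv.round(),onz(p,uv,.01))
E
```

```text
t 17.75 [0.4504 0.2997 0.1304]
tcp px [276.49393767 259.90870999]
[-0.0004 -0.0002  0.1009]
scene red_wheel 0.9 [243. 166.] [0.60615073 0.26314315 0.01      ]
scene yellow_wheel 0.58 [292. 183.] [0.61218808 0.12747325 0.01      ]
side red_wheel 0.91 [214. 259.] [0.61175136 0.26989054 0.01      ]
side yellow_wheel 0.88 [219. 212.] [0.61519175 0.1164648  0.01      ]
```

View pics/w5.png

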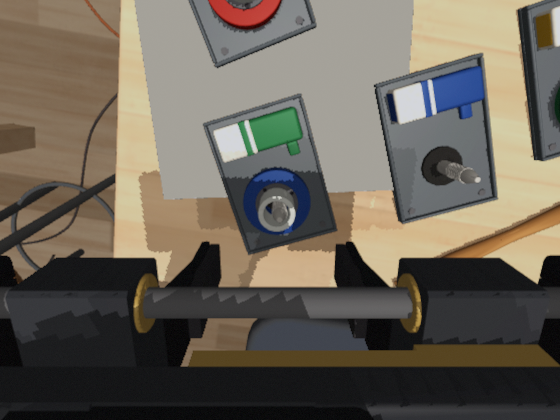

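The red wheel is seated on its tray, the blue hub is centred ahead of the gripper at (277,210), and the blue post is free with its tip at (475,176). Picking up blue.

>>> apply_moves(moves=[[[0,0,0.012],0],[[0,0,0.02],0],[[0,0,0.02],0],[[0,0,0.015],0],[[0,0,0.01],0]])

```text
time_s: 18.52
tcp_pos: [0.4494, 0.2992, 0.052]
ee_rot: [[0.936, -0.351, -0.002], [-0.351, -0.936, -0.002], [-0.001, 0.002, -1.0]]
wrist_force: [-1.0, -0.3, -0.1]
gripper_width: 0.689
gripper_force: 0.0
```

>>> apply_moves(moves=[[[0,0,0.007],0],[[0,0,0.007],0],[[0,0,0.005],0],[[0,0,0.003],0],[[0,0,0.002],0]])

```text
time_s: 18.93
tcp_pos: [0.4502, 0.3001, 0.0296]
ee_rot: [[0.936, -0.351, 0.0], [-0.351, -0.936, 0.0], [0.0, -0.0, -1.0]]
wrist_force: [-0.3, -0.2, -0.4]
gripper_width: 0.694
gripper_force: 0.0
```

>>> apply_moves(moves=[[[0,0,0],0],[[0,0,0],0],[[0,0,0],0],[[0,0,0],0]])

```text
time_s: 19.27
tcp_pos: [0.4502, 0.3001, 0.03]
ee_rot: [[0.936, -0.351, 0.001], [-0.351, -0.936, 0.001], [0.0, -0.001, -1.0]]
wrist_force: [1.0, -0.7, -0.7]
gripper_width: 0.69
gripper_force: 0.0
```

>>> apply_moves(moves=[[[0,0,0],0],[[0,0,0],0],[[0,0,0],0],[[0,0,0],0],[[0,0,0],0]], hand=0)

```text
time_s: 19.68
tcp_pos: [0.45, 0.2999, 0.0296]
ee_rot: [[0.936, -0.351, 0.0], [-0.351, -0.936, 0.0], [0.0, -0.0, -1.0]]
wrist_force: [0.1, -0.2, 0.7]
gripper_width: 0.397
gripper_force: 0.0
```

>>> apply_moves(moves=[[[0,0,0],0],[[0,0,0],0],[[0,0,0],0],[[0,0,0],0],[[0,0,0],0]])

```text
time_s: 20.1
tcp_pos: [0.4501, 0.2999, 0.0296]
ee_rot: [[0.936, -0.351, 0.0], [-0.351, -0.936, 0.0], [0.0, -0.0, -1.0]]
wrist_force: [-0.5, 0.1, -0.4]
gripper_width: 0.309
gripper_force: 30.0
```

>>> apply_moves(moves=[[[0,0,-0.01],0],[[0,0,-0.02],0],[[0,0,-0.025],0],[[0,0,-0.02],0],[[0,0,-0.01],0]])

```text
time_s: 20.52
tcp_pos: [0.4509, 0.3006, 0.1176]
ee_rot: [[0.936, -0.351, 0.003], [-0.351, -0.936, 0.003], [0.002, -0.004, -1.0]]
wrist_force: [0.3, 0.3, -1.1]
gripper_width: 0.306
gripper_force: 30.0
```

>>> apply_moves(moves=[[[0.0022,0.0102,0],0],[[0.004,0.02,0],0],[[0.004,0.02,0],0],[[0.004,0.02,0],0],[[0.004,0.02,0],0]])

```text
time_s: 20.93
tcp_pos: [0.4336, 0.2065, 0.113]
ee_rot: [[0.936, -0.352, -0.003], [-0.352, -0.936, -0.002], [-0.002, 0.003, -1.0]]
wrist_force: [1.1, -0.2, -1.9]
gripper_width: 0.307
gripper_force: 30.0
```

>>> apply_moves(moves=[[[0.004,0.02,0],0],[[0.004,0.02,0],0],[[0.0022,0.0102,0],0],[[0,0,0],0],[[0,0,0],0]])

```text
time_s: 21.35
tcp_pos: [0.4271, 0.1578, 0.1141]
ee_rot: [[0.936, -0.352, -0.001], [-0.352, -0.936, -0.0], [-0.0, 0.001, -1.0]]
wrist_force: [0.3, 0.4, -0.5]
gripper_width: 0.306
gripper_force: 30.0
```

>>> apply_moves(moves=[[[0,0,0],0],[[0,0,0],0],[[0,0,0],0],[[0,0,0],0],[[0,0,0],0]])

```text
time_s: 21.77
tcp_pos: [0.4273, 0.1588, 0.1144]
ee_rot: [[0.937, -0.351, -0.0], [-0.351, -0.937, -0.0], [-0.0, 0.0, -1.0]]
wrist_force: [0.6, -0.5, -1.8]
gripper_width: 0.306
gripper_force: 30.0
```

```bash
python3 -c "
from h import *
print(r.sense()['tcp_pos'],tool([.4275,.1585,.0305]))"
```

```text
[0.42732784 0.15880097 0.11443388] [0.0003 0.0002 0.0839]
```

Aligned within 1 mm; lower and release.

>>> apply_moves(moves=[[[0,0,0.01],0],[[0,0,0.015],0],[[0,0,0.015],0],[[0,0,0.008],0],[[0,0,0.006],0]])

```text
time_s: 22.18
tcp_pos: [0.427, 0.1583, 0.0597]
ee_rot: [[0.936, -0.351, -0.001], [-0.351, -0.936, -0.001], [-0.001, 0.001, -1.0]]
wrist_force: [0.9, 0.6, -1.8]
gripper_width: 0.312
gripper_force: 30.0
```

>>> apply_moves(moves=[[[0,0,0.008],0],[[0,0,0.008],0],[[0,0,0.006],0],[[0,0,0.004],0],[[0,0,0.004],0]])

```text
time_s: 22.6
tcp_pos: [0.4274, 0.1585, 0.0302]
ee_rot: [[0.936, -0.351, 0.0], [-0.351, -0.936, 0.0], [0.0, -0.0, -1.0]]
wrist_force: [0.3, 0.5, -2.2]
gripper_width: 0.309
gripper_force: 30.0
```

>>> apply_moves(moves=[[[0,0,0],0],[[0,0,0],0],[[0,0,0],0],[[0,0,0],0]])

```text
time_s: 22.93
tcp_pos: [0.4276, 0.1586, 0.0309]
ee_rot: [[0.936, -0.351, 0.001], [-0.351, -0.936, 0.001], [0.001, -0.001, -1.0]]
wrist_force: [0.4, 0.0, -2.8]
gripper_width: 0.307
gripper_force: 30.0
```

>>> apply_moves(moves=[[[0,0,0],0],[[0,0,0],0],[[0,0,0],0],[[0,0,0],0],[[0,0,0],0]], hand=0.06)

```text
time_s: 23.35
tcp_pos: [0.4275, 0.1585, 0.0307]
ee_rot: [[0.936, -0.351, 0.0], [-0.351, -0.936, 0.0], [0.0, -0.0, -1.0]]
wrist_force: [-0.1, -0.1, -0.4]
gripper_width: 0.605
gripper_force: 0.0
```

>>> apply_moves(moves=[[[0,0,-0.01],0],[[0,0,-0.025],0],[[0,0,-0.03],0],[[0,0,-0.025],0],[[0,0,-0.01],0]])

```text
time_s: 23.77
tcp_pos: [0.429, 0.1595, 0.1341]
ee_rot: [[0.937, -0.35, 0.006], [-0.35, -0.937, 0.004], [0.004, -0.005, -1.0]]
wrist_force: [0.7, 0.5, 0.7]
gripper_width: 0.691
gripper_force: 0.0
```

>>> apply_moves(moves=[[[0.0045,0.009,0],0],[[0.009,0.018,0],0],[[0.009,0.018,0],0],[[0.009,0.018,0],0],[[0.009,0.018,0],0]])

```text
time_s: 24.18
tcp_pos: [0.4357, 0.0666, 0.1293]
ee_rot: [[0.936, -0.351, -0.002], [-0.351, -0.936, -0.001], [-0.002, 0.002, -1.0]]
wrist_force: [0.9, -0.3, -0.8]
gripper_width: 0.691
gripper_force: 0.0
```

>>> apply_moves(moves=[[[0.009,0.018,0],0],[[0.005,0.0092,0],0],[[0,0,0],0],[[0,0,0],0],[[0,0,0],0]])

```text
time_s: 24.6
tcp_pos: [0.4403, 0.0382, 0.1302]
ee_rot: [[0.936, -0.351, -0.0], [-0.351, -0.936, -0.0], [-0.0, 0.0, -1.0]]
wrist_force: [1.4, -0.0, -0.2]
gripper_width: 0.69
gripper_force: 0.0
```

>>> apply_moves(moves=[[[0,0,0],0],[[0,0,0],0],[[0,0,0],0],[[0,0,0],0],[[0,0,0],0]])

```text
time_s: 25.02
tcp_pos: [0.4403, 0.0383, 0.1306]
ee_rot: [[0.937, -0.351, 0.0], [-0.351, -0.937, 0.0], [0.0, -0.0, -1.0]]
wrist_force: [0.1, 0.8, 0.4]
gripper_width: 0.688
gripper_force: 0.0
```

```bash
python3 look.py w6
python3 - <<'E'
from h import *
print(tool([.4405,.038,.0295]))
E
```

```text
t 25.0167 [0.4403 0.0383 0.1306]
tcp px [276.52157723 259.8929206 ]
[2.000e-04 1.000e-04 1.011e-01]
```

View pics/w6.png

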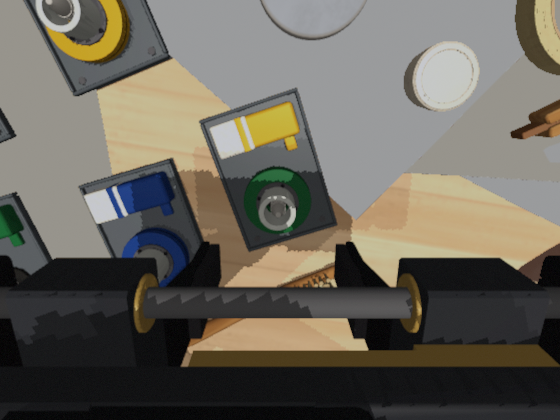

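The green hub is at (277,208), directly in line. The blue wheel sits on the blue tray and the jar at (445,76) is clear. Picking up green.

>>> apply_moves(moves=[[[0,0,0.012],0],[[0,0,0.02],0],[[0,0,0.02],0],[[0,0,0.015],0],[[0,0,0.01],0]])

```text
time_s: 25.48
tcp_pos: [0.4396, 0.0377, 0.0521]
ee_rot: [[0.936, -0.351, -0.002], [-0.351, -0.936, -0.001], [-0.002, 0.001, -1.0]]
wrist_force: [0.8, -0.2, 0.7]
gripper_width: 0.69
gripper_force: 0.0
```

>>> apply_moves(moves=[[[0,0,0.007],0],[[0,0,0.007],0],[[0,0,0.005],0],[[0,0,0.003],0],[[0,0,0.002],0]])

```text
time_s: 25.9
tcp_pos: [0.4405, 0.038, 0.0295]
ee_rot: [[0.936, -0.351, 0.0], [-0.351, -0.936, 0.0], [0.0, -0.0, -1.0]]
wrist_force: [0.7, 0.0, -0.3]
gripper_width: 0.689
gripper_force: 0.0
```

>>> apply_moves(moves=[[[0,0,0],0],[[0,0,0],0],[[0,0,0],0],[[0,0,0],0]])

```text
time_s: 26.23
tcp_pos: [0.4406, 0.0381, 0.0299]
ee_rot: [[0.936, -0.351, 0.001], [-0.351, -0.936, 0.0], [0.001, -0.001, -1.0]]
wrist_force: [-0.3, 0.3, 0.4]
gripper_width: 0.688
gripper_force: 0.0
```

>>> apply_moves(moves=[[[0,0,0],0],[[0,0,0],0],[[0,0,0],0],[[0,0,0],0],[[0,0,0],0]], hand=0)

```text
time_s: 26.65
tcp_pos: [0.4404, 0.038, 0.0296]
ee_rot: [[0.936, -0.351, 0.0], [-0.351, -0.936, 0.0], [0.0, -0.0, -1.0]]
wrist_force: [-0.8, 1.3, -0.1]
gripper_width: 0.397
gripper_force: 0.0
```

>>> apply_moves(moves=[[[0,0,0],0],[[0,0,0],0],[[0,0,0],0],[[0,0,0],0],[[0,0,0],0]])

```text
time_s: 27.07
tcp_pos: [0.4404, 0.038, 0.0296]
ee_rot: [[0.936, -0.351, 0.0], [-0.351, -0.936, 0.0], [0.0, -0.0, -1.0]]
wrist_force: [-0.0, 1.1, 1.1]
gripper_width: 0.318
gripper_force: 30.0
```

>>> apply_moves(moves=[[[0,0,-0.01],0],[[0,0,-0.02],0],[[0,0,-0.025],0],[[0,0,-0.02],0],[[0,0,-0.01],0]])

```text
time_s: 27.48
tcp_pos: [0.4411, 0.0383, 0.1166]
ee_rot: [[0.936, -0.351, 0.003], [-0.351, -0.936, 0.001], [0.002, -0.002, -1.0]]
wrist_force: [-0.2, -0.5, -2.0]
gripper_width: 0.315
gripper_force: 30.0
```

>>> apply_moves(moves=[[[-0.0038,-0.0112,0],0],[[-0.0077,-0.0224,0],0],[[-0.0077,-0.0224,0],0],[[-0.0077,-0.0224,0],0],[[-0.0077,-0.0224,0],0]])

```text
time_s: 27.9
tcp_pos: [0.4426, 0.1451, 0.1141]
ee_rot: [[0.936, -0.352, -0.001], [-0.352, -0.936, -0.0], [-0.001, 0.001, -1.0]]
wrist_force: [0.1, 0.1, -1.6]
gripper_width: 0.319
gripper_force: 30.0
```

>>> apply_moves(moves=[[[-0.0077,-0.0224,0],0],[[-0.0077,-0.0224,0],0],[[-0.0077,-0.0224,0],0],[[-0.0077,-0.0224,0],0],[[-0.0077,-0.0224,0],0]])

```text
time_s: 28.32
tcp_pos: [0.4459, 0.2636, 0.1139]
ee_rot: [[0.936, -0.351, -0.001], [-0.351, -0.936, -0.001], [-0.001, 0.001, -1.0]]
wrist_force: [1.2, 0.3, -1.8]
gripper_width: 0.317
gripper_force: 30.0
```

>>> apply_moves(moves=[[[-0.0077,-0.0224,0],0],[[-0.0037,-0.0113,0],0],[[0,0,0],0],[[0,0,0],0],[[0,0,0],0]])

```text
time_s: 28.73
tcp_pos: [0.4472, 0.2972, 0.114]
ee_rot: [[0.936, -0.352, -0.002], [-0.352, -0.936, -0.001], [-0.001, 0.002, -1.0]]
wrist_force: [-1.3, -0.5, -1.6]
gripper_width: 0.317
gripper_force: 30.0
```

>>> apply_moves(moves=[[[0,0,0],0],[[0,0,0],0],[[0,0,0],0],[[0,0,0],0],[[0,0,0],0]])

```text
time_s: 29.15
tcp_pos: [0.4479, 0.2982, 0.1147]
ee_rot: [[0.936, -0.352, 0.0], [-0.352, -0.936, 0.0], [0.0, -0.0, -1.0]]
wrist_force: [-0.3, 0.2, -1.6]
gripper_width: 0.315
gripper_force: 30.0
```

```bash
python3 -c "
from h import *
print(r.sense()['tcp_pos'],tool([.4480,.2988,.0305]))"
```

```text
[0.44785606 0.29817044 0.11467545] [-0.0001 -0.0006  0.0842]
```

>>> apply_moves(moves=[[[0,0,0.01],0],[[0,0,0.015],0],[[0,0,0.015],0],[[0,0,0.008],0],[[0,0,0.006],0]])

```text
time_s: 29.57
tcp_pos: [0.4472, 0.2978, 0.059]
ee_rot: [[0.936, -0.351, -0.002], [-0.351, -0.936, -0.002], [-0.001, 0.002, -1.0]]
wrist_force: [0.2, 0.5, -2.4]
gripper_width: 0.313
gripper_force: 30.0
```

>>> apply_moves(moves=[[[0,0,0.008],0],[[0,0,0.008],0],[[0,0,0.006],0],[[0,0,0.004],0],[[0,0,0.004],0]])

```text
time_s: 29.98
tcp_pos: [0.4479, 0.2986, 0.0302]
ee_rot: [[0.936, -0.351, 0.0], [-0.351, -0.936, 0.0], [0.0, -0.0, -1.0]]
wrist_force: [0.1, 0.4, -2.0]
gripper_width: 0.311
gripper_force: 30.0
```

>>> apply_moves(moves=[[[0,0,0],0],[[0,0,0],0],[[0,0,0],0],[[0,0,0],0]])

```text
time_s: 30.32
tcp_pos: [0.448, 0.2986, 0.0309]
ee_rot: [[0.936, -0.351, 0.001], [-0.351, -0.936, 0.001], [0.0, -0.001, -1.0]]
wrist_force: [0.2, 0.9, -0.7]
gripper_width: 0.314
gripper_force: 30.0
```

>>> apply_moves(moves=[[[0,0,0],0],[[0,0,0],0],[[0,0,0],0],[[0,0,0],0],[[0,0,0],0]], hand=0.06)

```text
time_s: 30.73
tcp_pos: [0.4479, 0.2986, 0.0308]
ee_rot: [[0.936, -0.351, 0.0], [-0.351, -0.936, 0.0], [0.0, -0.0, -1.0]]
wrist_force: [-0.7, 0.0, -0.3]
gripper_width: 0.602
gripper_force: 0.0
```

>>> apply_moves(moves=[[[0,0,-0.01],0],[[0,0,-0.025],0],[[0,0,-0.03],0],[[0,0,-0.025],0],[[0,0,-0.01],0]])

```text
time_s: 31.15
tcp_pos: [0.4495, 0.3, 0.1352]
ee_rot: [[0.937, -0.35, 0.006], [-0.35, -0.937, 0.005], [0.004, -0.007, -1.0]]
wrist_force: [0.4, 0.1, 0.4]
gripper_width: 0.691
gripper_force: 0.0
```

>>> apply_moves(moves=[[[0.0111,0.0054,0],0],[[0.0222,0.0108,0],0],[[0.0222,0.0108,0],0],[[0.0222,0.0108,0],0],[[0.0222,0.0108,0],0]])

```text
time_s: 31.57
tcp_pos: [0.5243, 0.2161, 0.1292]
ee_rot: [[0.936, -0.351, -0.002], [-0.351, -0.936, -0.001], [-0.002, 0.002, -1.0]]
wrist_force: [0.4, 0.3, -0.7]
gripper_width: 0.69
gripper_force: 0.0
```

>>> apply_moves(moves=[[[0.0222,0.0108,0],0],[[0.0222,0.0108,0],0],[[0.0222,0.0108,0],0],[[0.0222,0.0108,0],0],[[0.0222,0.0108,0],0]])

```text
time_s: 31.98
tcp_pos: [0.6092, 0.1263, 0.1289]
ee_rot: [[0.936, -0.352, -0.003], [-0.352, -0.936, -0.001], [-0.002, 0.002, -1.0]]
wrist_force: [0.4, 0.2, 0.1]
gripper_width: 0.691
gripper_force: 0.0
```

>>> apply_moves(moves=[[[0.011,0.0052,0],0],[[0,0,0],0],[[0,0,0],0],[[0,0,0],0],[[0,0,0],0]])

```text
time_s: 32.4
tcp_pos: [0.6169, 0.1203, 0.1303]
ee_rot: [[0.937, -0.35, -0.001], [-0.35, -0.937, -0.0], [-0.001, 0.0, -1.0]]
wrist_force: [0.2, 0.5, 0.3]
gripper_width: 0.69
gripper_force: 0.0
```

>>> apply_moves(moves=[[[0,0,0],0],[[0,0,0],0],[[0,0,0],0],[[0,0,0],0]])

```text
time_s: 32.73
tcp_pos: [0.6175, 0.12, 0.1307]
ee_rot: [[0.937, -0.351, 0.0], [-0.351, -0.937, 0.0], [0.0, -0.0, -1.0]]
wrist_force: [0.6, 0.1, 0.8]
gripper_width: 0.688
gripper_force: 0.0
```

```bash
python3 look.py w7
python3 - <<'E'
from h import *
print(tool([.618,.1197,.0305]))
E
```

```text
t 32.7333 [0.6175 0.12   0.1307]
tcp px [276.58045756 259.89868463]
[5.000e-04 1.000e-04 1.002e-01]
```

View pics/w7.png

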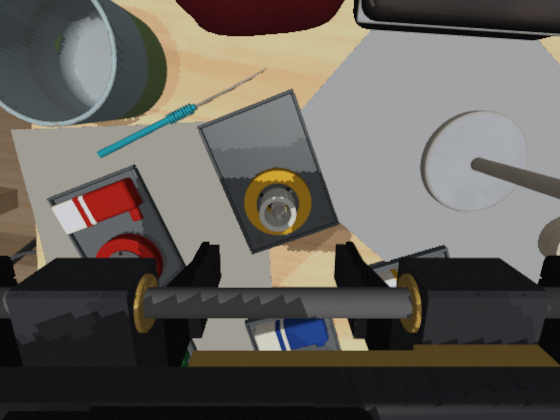

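The yellow hub at (277,208) is in line, and the red wheel is on its tray. Picking up yellow.

>>> apply_moves(moves=[[[0,0,0.012],0],[[0,0,0.02],0],[[0,0,0.02],0],[[0,0,0.015],0],[[0,0,0.01],0]])

```text
time_s: 33.2
tcp_pos: [0.6168, 0.1193, 0.0517]
ee_rot: [[0.936, -0.351, -0.002], [-0.351, -0.936, -0.001], [-0.002, 0.002, -1.0]]
wrist_force: [-0.1, -0.7, -0.9]
gripper_width: 0.692
gripper_force: 0.0
```

>>> apply_moves(moves=[[[0,0,0.007],0],[[0,0,0.007],0],[[0,0,0.005],0],[[0,0,0.003],0],[[0,0,0.002],0]])

```text
time_s: 33.62
tcp_pos: [0.6179, 0.1197, 0.0296]
ee_rot: [[0.936, -0.351, 0.001], [-0.351, -0.936, 0.0], [0.0, -0.0, -1.0]]
wrist_force: [0.2, 0.2, 0.3]
gripper_width: 0.689
gripper_force: 0.0
```

>>> apply_moves(moves=[[[0,0,0],0],[[0,0,0],0],[[0,0,0],0],[[0,0,0],0]])

```text
time_s: 33.95
tcp_pos: [0.618, 0.1197, 0.03]
ee_rot: [[0.936, -0.351, 0.001], [-0.351, -0.936, 0.0], [0.001, -0.001, -1.0]]
wrist_force: [-0.1, -0.0, 0.4]
gripper_width: 0.69
gripper_force: 0.0
```

>>> apply_moves(moves=[[[0,0,0],0],[[0,0,0],0],[[0,0,0],0],[[0,0,0],0],[[0,0,0],0]], hand=0)

```text
time_s: 34.37
tcp_pos: [0.6177, 0.1196, 0.0295]
ee_rot: [[0.936, -0.351, 0.0], [-0.351, -0.936, -0.0], [0.0, 0.0, -1.0]]
wrist_force: [0.6, -0.3, 0.7]
gripper_width: 0.396
gripper_force: 0.0
```

>>> apply_moves(moves=[[[0,0,0],0],[[0,0,0],0],[[0,0,0],0],[[0,0,0],0],[[0,0,0],0]])

```text
time_s: 34.78
tcp_pos: [0.6177, 0.1196, 0.0296]
ee_rot: [[0.936, -0.351, 0.0], [-0.351, -0.936, 0.0], [0.0, -0.0, -1.0]]
wrist_force: [0.7, 0.4, -0.3]
gripper_width: 0.314
gripper_force: 30.0
```

>>> apply_moves(moves=[[[0,0,-0.01],0],[[0,0,-0.02],0],[[0,0,-0.025],0],[[0,0,-0.02],0],[[0,0,-0.01],0]])

```text
time_s: 35.2
tcp_pos: [0.6191, 0.12, 0.1181]
ee_rot: [[0.936, -0.351, 0.005], [-0.351, -0.937, 0.001], [0.004, -0.003, -1.0]]
wrist_force: [0.1, 0.3, -1.1]
gripper_width: 0.314
gripper_force: 30.0
```

>>> apply_moves(moves=[[[-0.0085,0.0087,0],0],[[-0.0169,0.0174,0],0],[[-0.0169,0.0174,0],0],[[-0.0169,0.0174,0],0],[[-0.0169,0.0174,0],0]])

```text
time_s: 35.62
tcp_pos: [0.5173, 0.0723, 0.1142]
ee_rot: [[0.936, -0.351, -0.001], [-0.351, -0.936, -0.0], [-0.001, 0.001, -1.0]]
wrist_force: [-0.2, -0.0, -1.4]
gripper_width: 0.313
gripper_force: 30.0
```

>>> apply_moves(moves=[[[-0.0169,0.0174,0],0],[[-0.0169,0.0174,0],0],[[-0.0169,0.0174,0],0],[[-0.0087,0.0087,0],0],[[0,0,0],0]])

```text
time_s: 36.03
tcp_pos: [0.4384, 0.0353, 0.1143]
ee_rot: [[0.936, -0.352, -0.003], [-0.352, -0.936, -0.0], [-0.003, 0.002, -1.0]]
wrist_force: [-0.4, 0.6, -1.4]
gripper_width: 0.313
gripper_force: 30.0
```

>>> apply_moves(moves=[[[0,0,0],0],[[0,0,0],0],[[0,0,0],0],[[0,0,0],0],[[0,0,0],0]])

```text
time_s: 36.45
tcp_pos: [0.4424, 0.0371, 0.1143]
ee_rot: [[0.936, -0.351, -0.0], [-0.351, -0.936, -0.0], [-0.0, 0.0, -1.0]]
wrist_force: [0.1, -0.2, -1.8]
gripper_width: 0.317
gripper_force: 30.0
```

```bash
python3 -c "
from h import *
print(r.sense()['tcp_pos'],tool([.4417,.0370,.0305]))"
```

```text
[0.44239703 0.0370669  0.11433562] [-0.0006  0.0003  0.0838]
```

>>> apply_moves(moves=[[[0,0,0.01],0],[[0,0,0.015],0],[[0,0,0.015],0],[[0,0,0.008],0],[[0,0,0.006],0]])

```text
time_s: 36.87
tcp_pos: [0.4417, 0.0367, 0.0595]
ee_rot: [[0.936, -0.351, -0.002], [-0.351, -0.936, -0.001], [-0.001, 0.001, -1.0]]
wrist_force: [-0.2, -0.0, -1.3]
gripper_width: 0.316
gripper_force: 30.0
```

>>> apply_moves(moves=[[[0,0,0.008],0],[[0,0,0.008],0],[[0,0,0.006],0],[[0,0,0.004],0],[[0,0,0.004],0]])

```text
time_s: 37.28
tcp_pos: [0.4421, 0.0369, 0.0302]
ee_rot: [[0.936, -0.351, 0.0], [-0.351, -0.936, -0.0], [0.0, -0.0, -1.0]]
wrist_force: [-0.2, 0.9, -1.3]
gripper_width: 0.313
gripper_force: 30.0
```

>>> apply_moves(moves=[[[0,0,0],0],[[0,0,0],0],[[0,0,0],0],[[0,0,0],0]])

```text
time_s: 37.62
tcp_pos: [0.4423, 0.0369, 0.0309]
ee_rot: [[0.936, -0.351, 0.001], [-0.351, -0.936, 0.0], [0.001, -0.001, -1.0]]
wrist_force: [-0.1, -0.6, -1.3]
gripper_width: 0.314
gripper_force: 30.0
```

Release, lift high and back off a little, then verify.

>>> apply_moves(moves=[[[0,0,0],0],[[0,0,0],0],[[0,0,0],0],[[0,0,0],0],[[0,0,0],0]], hand=0.06)

```text
time_s: 38.03
tcp_pos: [0.4421, 0.0369, 0.0307]
ee_rot: [[0.936, -0.351, 0.0], [-0.351, -0.936, 0.0], [0.0, -0.0, -1.0]]
wrist_force: [0.5, 0.0, -0.3]
gripper_width: 0.605
gripper_force: 0.0
```

>>> apply_moves(moves=[[[0,0,-0.01],0],[[0,0,-0.025],0],[[0,0,-0.035],0],[[0,0,-0.035],0],[[0,0,-0.035],0]])

```text
time_s: 38.45
tcp_pos: [0.4415, 0.0366, 0.1721]
ee_rot: [[0.936, -0.351, -0.0], [-0.351, -0.936, -0.0], [-0.0, 0.0, -1.0]]
wrist_force: [0.3, -0.1, -0.5]
gripper_width: 0.684
gripper_force: 0.0
```

>>> apply_moves(moves=[[[-0.01,-0.02,-0.02],0],[[-0.01,-0.02,-0.01],0],[[-0.01,-0.02,0],0],[[-0.01,-0.02,0],0],[[-0.005,-0.01,0],0]])

```text
time_s: 38.87
tcp_pos: [0.4313, 0.1386, 0.201]
ee_rot: [[0.937, -0.35, 0.001], [-0.35, -0.937, 0.001], [0.001, -0.001, -1.0]]
wrist_force: [1.0, -0.3, -0.5]
gripper_width: 0.688
gripper_force: 0.0
```

>>> apply_moves(moves=[[[0,0,0],0],[[0,0,0],0],[[0,0,0],0],[[0,0,0],0],[[0,0,0],0]])

```text
time_s: 39.28
tcp_pos: [0.4314, 0.1361, 0.2004]
ee_rot: [[0.936, -0.352, -0.0], [-0.352, -0.936, -0.0], [-0.0, 0.0, -1.0]]
wrist_force: [0.6, -0.2, -0.2]
gripper_width: 0.689
gripper_force: 0.0
```

```bash
python3 look.py w8
python3 - <<'E'
from h import *
p=imaging.capture("side");a=imaging.capture("scene")
cv2.imwrite("pics/fin.png",np.vstack([cv2.resize(p["frame"][160:300,160:360],(430,300),interpolation=cv2.INTER_CUBIC),cv2.resize(a["frame"][135:275,165:335],(430,300),interpolation=cv2.INTER_CUBIC)]))
E
```

```text
t 39.2833 [0.4314 0.1361 0.2004]
tcp px [276.53936461 259.90445792]
```

View pics/w8.png

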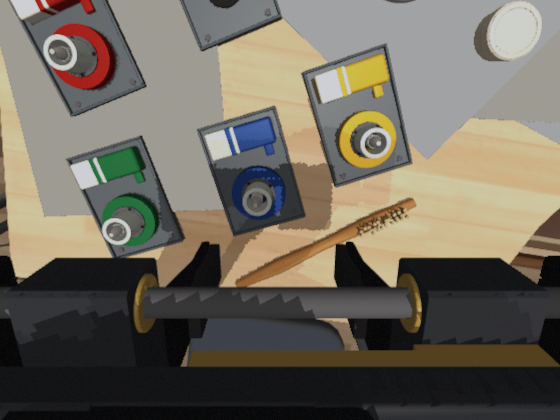

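View pics/fin.png

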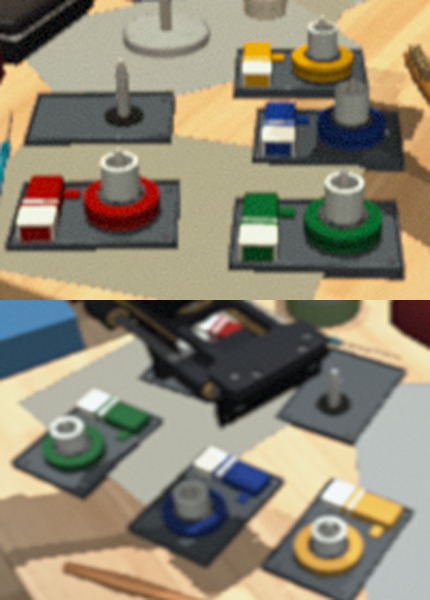

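All four wheels sit flat and fully down on the tray of their own colour, and the spare post is empty. The jar, at (513,32) in the wrist view, is untouched. Handing in.

```bash
python3 -c "
from station import r
print(r.finish_job())"
```

```text
the job is handed in; nothing more can be done
None
```

All four wheels are on the posts of their own colour's trays, fully down by the last pictures; the spare post is empty, the jar was left alone, and I handed the job in at about 39 s of the 136 s allowed (no verdict was returned).

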